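# Nip a pack of flower boards in the screw press

### The job

Press the flowers: slide the loose board pack squarely in under the raised platen of the screw press, until it sticks out by the same amount in front and behind, then push a spoke of the handwheel round clockwise (seen from above) with one fingertip until the platen bears firmly on the boards and the wheel will go no further. Use light pushes of the fingertips only: grip and lift nothing, and leave the things standing around where they are. Finish with the hand clear of everything and the press still nipped.

Things in the scene. Friction and masses are not known exactly. Their poses are not given: they have to be found in the camera images.
- press: Green screw press bolted to the table, open at front and back: bed plate 210 (x) x 290 (y) mm, flat top 30 mm up; two steel columns 24 mm thick at x = 0, y = +-102 mm; on them a crosshead 44 (x) x 250 (y) mm, 138 to 170 mm up (nuts and boss to 182 mm). Origin: on the table under the screw axis; x from its front (robot side) to its back, z up. Place varies, yaw within 0.35 rad.
- bed (a point): Centre of the bed's top face, on the screw axis, 30 mm above the table; axes as the press. With the pack centred, its front and back edges are 125 mm from here and stand 20 mm beyond the bed's edges, 30 mm beyond the platen's.
- boards: Loose rigid pack: two plywood boards with card pinned between, 250 (x) x 150 (y) x 36 (z) mm, about 0.5 kg, flat on the bed between the columns (15 mm play each side). Origin: centre of its underside; x along its length to the back. At first its centre is 30 to 52 mm short (to the front) of the screw axis. Pushed on its front edge it slides at 2 to 5 N.
- platen (a joint): Drop of the platen (green plate 190 (x) x 155 (y) x 14 mm at the lower end of the screw) in m: 0 fully raised, underside 90 mm above the table; larger is lower. It meets the boards (top 66 mm up) at about 0.024. It moves only with the wheel, 4.8 mm per rad.
- wheel (a joint): Turn of the handwheel in rad, growing clockwise seen from above; range 0 to 6.4. Clockwise lowers platen and wheel together by 4.8 mm per rad. Starts between 1.0 and 3.6, meets the boards at about 5.0. Stiff: about 4 N at a spoke's middle turns it, and it stays where left; with the platen on the boards 8 to 12 N there moves it hardly further.
- hub (a point): Centre of the handwheel, in the plane of its spokes: 240 mm minus the platen's drop above the table. Level dark steel wheel, the press's top part: rim 208 mm over all, bar 18 mm thick, inner radius 86 mm; four round spokes 13 mm thick at right angles; hub 40 mm across, 23 mm above the spoke plane. The gaps between spokes are open from above; crosshead 30 mm or more below the spokes.
- spoke (a point): Point on the centre line of one of the four spokes, 58 mm from the hub's centre; its x axis points outwards along the spoke. It turns and sinks with the wheel.
- vial: Bystander: slim capped clear bottle with dried flowers, 42 mm wide, 135 mm high. Origin: centre of its underside.
- jar: Bystander: capped glass jar, 72 mm wide, 75 mm high. Origin: centre of its underside.
- squeeze: Bystander: white squeeze bottle with a nozzle cap, 72 mm wide, 240 mm high. Origin: centre of its underside.
- marker: Bystander: black marker pen lying flat, 133 mm long, 15 mm thick, along its x axis. Origin: middle of its underside.

How it is judged:
By the outcome, as a careful person would: the job done as asked, in the order asked, and still so for the second after the job is handed in, with the robot touching nothing.
It also fails if it takes over 72 s, if anything falls off the work surface, if the arm or the gripper's body presses on something with over 40 N, if the wrist force passes 120 N, or if a joint passes its speed limit or range.

### The arm

A 6-joint arm with a two-finger parallel gripper is mounted at the origin on the work surface. World frame = base frame: x ahead of the robot, y to its left, z up, the work surface at z = 0. Lengths are in mm, angles in rad, forces in N, time in s.
With the tool pointing down it reaches from about 350 to 975 mm from the base axis. Payload 7.1 kg.
Tool frame: the origin (TCP) lies on the front face of the gripper's body, between the roots of the fingers; the fingertips stand 80 mm ahead of it and the grasp point (between the pads) lies 61 mm ahead of it (env.tips_ahead is the distance from the TCP to the fingertips, in mm); z points along the fingers, y is the direction in which the jaws open and shut (so a half turn about z gives the same grasp; the last joint's range is limited). The gripper opens to 88 mm and grips with 3 to 60 N. Pads are 20 mm wide; open, the fingers measure 115 mm over their backs; the gripper's body (75 mm by 178 mm) begins 61 mm behind the grasp point.
Start: joints at [-1.136, 0.423, 1.63, -0, 1.089, -0.019], TCP at [274.005, -561.718, 302.675] pointing down, gripper open.
Joint ranges: [-3, 3], [-0.9, 2.11], [0.09, 2.58], [-1.31, 4.45], [0.11, 2.69], [-2.54, 2.54]. Speed limits (rad/s): [2.39, 2.39, 3.01, 3.14, 3.14, 3.14].

### API

Orientations are given as a unit quaternion [x, y, z, w].
In Python, from station import env, set_gripper, viewer, workorder gives the robot as it stands. Calls block until the motion is done:
- env.reach(position, orientation): joint-space move of the TCP to a pose.
- env.move_l(position, rot=None, rate=150, f_stop=None): straight line of the TCP; rot=None keeps the orientation; rate is the mean speed in mm/s. With f_stop (N) it stops when the force on the tool has changed by that much, and returns True; else False.
- env.move_joints(angles): joint-space move.
- set_gripper(opening): finger opening in mm; the grip force is fixed at half the most; returns when the fingers have stopped.
- env.hold(seconds).
- env.ik(position, orientation): joint angles nearest the present ones, or None.
- env.read_state(): the state.
- viewer.camera(name): name is "scene" or "top" or "wrist"; returns the picture (400x640x3 uint8, blue, green, red); there is no depth.
- viewer.camera_params(name): a dict with "fx", "fy", "cx", "cy" (pixels), "pose" (4x4, takes a point from camera to world coordinates); the wrist camera has in their place "tool_from_camera" (4x4, takes a point from camera to tool coordinates, whose origin is the TCP and whose axes are the flange's). Camera axes: x right, y up, looking along -z (the intrinsics and any distortion apply to the point x, -y, -z); pixel columns grow to the right and rows downward; lengths in mm; the calibration is good to about 2 mm. A picture is of the moment at which its call begins: read the wrist's pose just before it. camera_params takes no time and is no camera call.
A pose or a line that the arm cannot do raises env.IKError and nothing moves.
- workorder.sign_off(): hands the job in, once; it reports no verdict.
The state is a dict: "time_s": time; "qpos": joint angles; "dq": joint speeds; "tau": joint torques, N m; "tool_pos": TCP position; "orientation": TCP orientation; "force": force on the tool from outside, world axes, zero at the start; "wrist_torque": the same for the moment, N m; "width": finger opening in mm.
Only numpy, scipy, OpenCV 4.12 (cv2) and the standard library are available. Lean on these libraries where they do the work, as an engineer would, in place of code of your own. Each camera call takes 0.05 s, during which the arm holds its last target.

## Working session

There is one attempt and no reset: what is moved stays moved. The work goes in short steps, each a Python script; the robot and the scene stay as the last script left them, time stands still between calls to the robot, and variables do not carry over. Pictures are saved under pics/ and viewed, and the job is handed in when it is done.

```bash
ls; mkdir -p pics; python3 - <<'E'
from station import env, set_gripper, viewer, workorder
import cv2
for n in ["scene","top"]:
    im=viewer.camera(n); cv2.imwrite(f"pics/{n}0.png",im)
    p=viewer.camera_params(n); print(n,p)
print(viewer.camera_params("wrist"))
s=env.read_state(); print(s)
E
```

```text
pics
scene {'fx': 504.3679857981588, 'fy': 504.3679857981588, 'cx': 324.3261564615445, 'cy': 207.6878608916306, 'pose': array([[ 7.69612718e-01, -5.80063230e-01,  2.66876212e-01,
         9.19027199e+02],
       [ 6.38375991e-01,  6.90422566e-01, -3.40283374e-01,
        -4.25011608e+02],
       [ 1.31285139e-02,  4.32253779e-01,  9.01656427e-01,
         1.33987470e+03],
       [ 0.00000000e+00,  0.00000000e+00,  0.00000000e+00,
         1.00000000e+00]])}
top {'fx': 363.0612837035491, 'fy': 363.0612837035491, 'cx': 316.88080449502934, 'cy': 200.20512684313198, 'pose': array([[ 2.33220464e-02,  9.97272077e-01, -7.00320461e-02,
         5.12665011e+02],
       [-9.99727673e-01,  2.32077523e-02, -2.44533675e-03,
        -6.20014640e+00],
       [-8.13379681e-04,  7.00700048e-02,  9.97541745e-01,
         9.69380636e+02],
       [ 0.00000000e+00,  0.00000000e+00,  0.00000000e+00,
         1.00000000e+00]])}
{'fx': 284.98336714930304, 'fy': 284.98336714930304, 'cx': 319.1134607663406, 'cy': 203.4658944050291, 'tool_from_camera': array([[ 3.64047376e-04,  9.52194408e-01,  3.05492514e-01,
[... 257 characters left out ...]
        1.00000000e+00]])}
{'time_s': 0.1, 'qpos': array([-1.13598474e+00,  4.23768076e-01,  1.63059738e+00,  3.19931338e-06,
        1.08858888e+00, -1.89900051e-02]), 'dq': array([-0.00076093, -0.00236227, -0.00312694,  0.00087617,  0.0009612 ,
        0.00075534]), 'tau': array([-3.35112254e-04, -5.45615137e+01, -2.74325484e+01,  6.45721285e-02,
        1.87938527e-02, -4.16920011e-05]), 'tool_pos': array([ 273.85816165, -561.37859596,  301.98343478]), 'orientation': array([ 9.74368209e-01,  2.24958064e-01, -1.39149927e-04, -6.66469142e-04]), 'force': array([ 0.29849827, -0.05153444, -0.53235913]), 'wrist_torque': array([-0.05213758,  0.00239457, -0.03890211]), 'width': 87.93983552550839}
```

View pics/scene0.png

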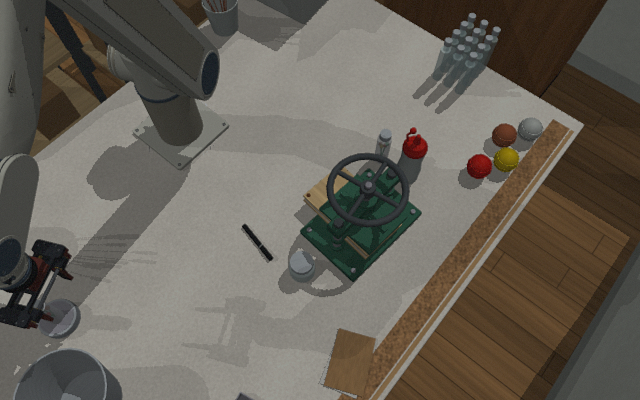

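View pics/top0.png

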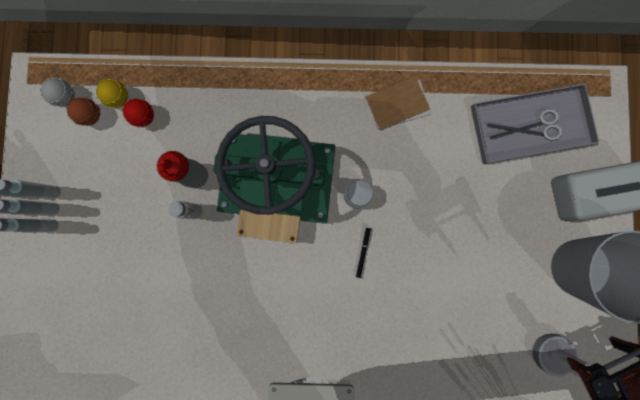

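The scene camera shows the press near (360,210), with vial and squeeze bottle on its left and jar and marker on its right. In the top view the wheel hub is at about (265,164), the board front at (238–300,212–242), the vial at (178,209), the squeeze bottle at (172,166), the jar at (358,193) and the marker at (364,252). Next I'll crop in and cast rays.

```bash
cat > h.py <<'E'
import numpy as np, cv2
from station import env, set_gripper, viewer, workorder
P={n:viewer.camera_params(n) for n in ["scene","top"]}
def ray(n,uv,pose=None):
    p=P[n] if n in P else viewer.camera_params(n)
    T=p["pose"] if pose is None else pose
    d=np.array([(uv[0]-p["cx"])/p["fx"],-(uv[1]-p["cy"])/p["fy"],-1.0])
    return T[:3,3].copy(),T[:3,:3]@d
def onz(n,uv,z,pose=None):
    o,d=ray(n,uv,pose); return o+d*(z-o[2])/d[2]
def proj(n,X,pose=None):
    p=P[n] if n in P else viewer.camera_params(n)
    T=p["pose"] if pose is None else pose
    c=T[:3,:3].T@(np.asarray(X,float)-T[:3,3])
    return np.array([p["cx"]+p["fx"]*c[0]/-c[2],p["cy"]-p["fy"]*c[1]/-c[2]])
def two(u1,u2):
    o1,d1=ray("top",u1);o2,d2=ray("scene",u2)
    A=np.stack([d1,-d2],1);s=np.linalg.lstsq(A,o2-o1,rcond=None)[0]
    a=o1+d1*s[0];b=o2+d2*s[1];return (a+b)/2,np.linalg.norm(a-b)
E
python3 - <<'E'
import cv2
im=cv2.imread("pics/top0.png")[100:290,140:400]; cv2.imwrite("pics/topc.png",cv2.resize(im,None,fx=3,fy=3,interpolation=cv2.INTER_CUBIC))
im=cv2.imread("pics/scene0.png")[115:290,225:445]; im=cv2.convertScaleAbs(im,alpha=1.4);cv2.imwrite("pics/scenec.png",cv2.resize(im,None,fx=3.4,fy=3.4,interpolation=cv2.INTER_CUBIC))
from h import *
print(two((265,164),(368,187)))
E
```

```text
(array([637.25038056, 104.88553825, 233.20016807]), np.float64(3.4056889781844135))
```

View pics/topc.png

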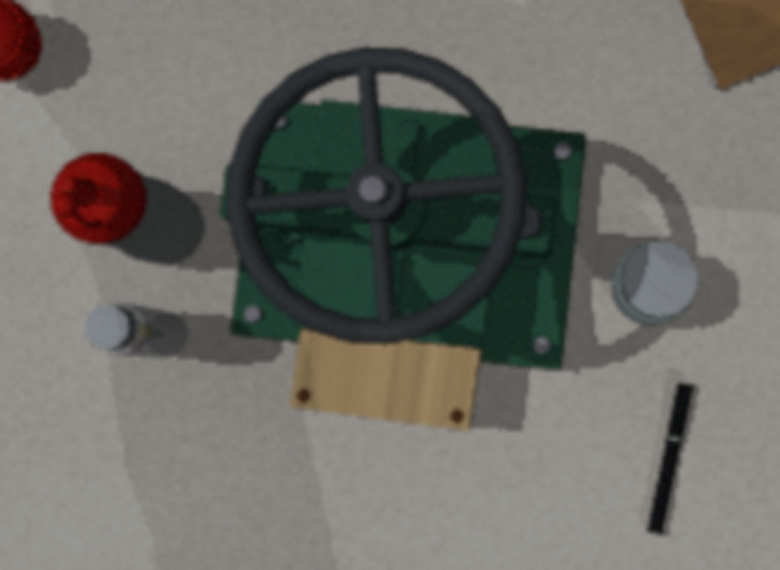

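View pics/scenec.png

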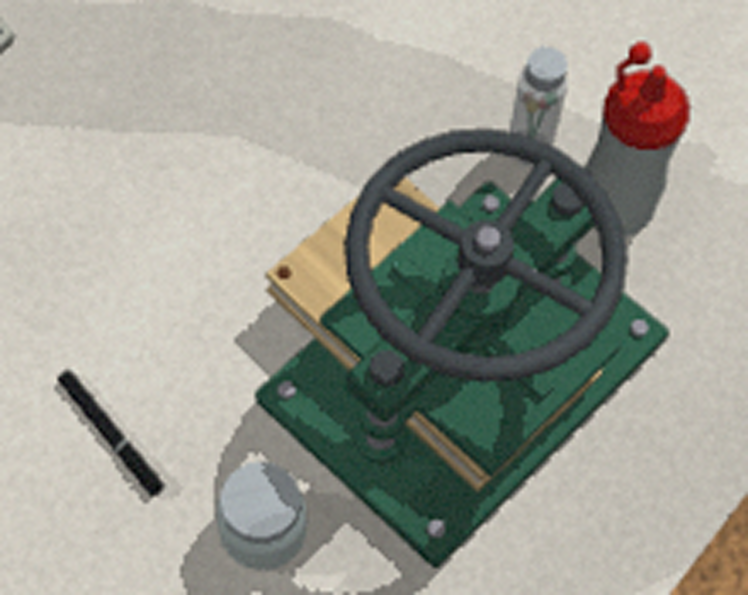

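```bash
cat > m.py <<'E'
from h import *
from scipy.optimize import least_squares
im=cv2.imread("pics/top0.png"); sc=cv2.imread("pics/scene0.png")
# bed corners from crops
tc={k:np.array(v)/3+[140,100] for k,v in dict(FR=(562,368),BR=(585,133),FL=(232,333)).items()}
ss={k:np.array(v)/3.4+[225,115] for k,v in dict(FR=(258,401),BR=(437,568),BL=(668,338)).items()}
t={k:onz("top",v,30) for k,v in tc.items()}; s={k:onz("scene",v,30) for k,v in ss.items()}
print("top",{k:v.round(1) for k,v in t.items()}); print("scene",{k:v.round(1) for k,v in s.items()})
print("sizes top",np.linalg.norm(t["FR"]-t["BR"]),np.linalg.norm(t["FR"]-t["FL"]),"scene",np.linalg.norm(s["FR"]-s["BR"]),np.linalg.norm(s["BR"]-s["BL"]))
for n,a,b,c in (("top","FR","BR","FL"),):
    print("yaw",np.arctan2(*(t[b]-t[a])[[1,0]]),"centre", (t["BR"]+t["FL"])/2)
print("yaw",np.arctan2(*(s["BR"]-s["FR"])[[1,0]]),"centre",(s["FR"]+s["BL"])/2)
# wheel masks: dark low saturation
def wmask(im,c,r):
    hsv=cv2.cvtColor(im,cv2.COLOR_BGR2HSV).astype(int)
    b=im.astype(int)
    m=((b[...,1]-b[...,2]<12)&(abs(b[...,1]-b[...,0])<18)&(hsv[...,2]<90)).astype(np.uint8)*255
    k=np.zeros_like(m);cv2.circle(k,c,r,255,-1);return m&k
for n,I,c,r in(("top",im,(265,164),55),("scene",sc,(368,188),48)):
    m=wmask(I,c,r);cv2.imwrite(f"pics/wm_{n}.png",cv2.resize(m[100:290,140:460],None,fx=2.4,fy=2.4))
E
python3 m.py
```

```text
top {'FR': array([521.1, -32.2,  30. ]), 'BR': array([726.5, -48. ,  30. ]), 'FL': array([544.6, 253.1,  30. ])}
scene {'FR': array([531.1, -33.7,  30. ]), 'BR': array([733.3, -51. ,  30. ]), 'BL': array([758.5, 232.2,  30. ])}
sizes top 206.02905966307839 286.30751608955865 scene 202.91043183891028 284.33548661445633
yaw -0.07641491273487687 centre [635.57279602 102.56677439  30.        ]
yaw -0.08555489266096132 centre [644.8000012   99.28670645  30.        ]
```

```bash
python3 -c "
import cv2,numpy as np
a=cv2.imread('pics/wm_top.png');b=cv2.imread('pics/wm_scene.png');cv2.imwrite('pics/wm.png',cv2.resize(np.vstack([a,b]),None,fx=.65,fy=.65))"
```

```text
(no output)
```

View pics/wm.png

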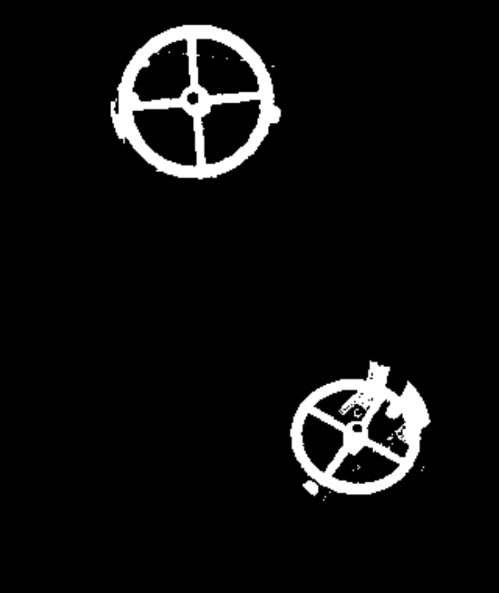

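The top and scene views disagree by about 9 mm on the bed centre, and each pixel is about 3 mm there. I'll take a closer wrist view from above to settle it.

```bash
cat >> h.py <<'E'
from scipy.spatial.transform import Rotation as R
def quat(az,tilt=0.0):
    """tool z down tilted by 'tilt' toward direction (az+pi); tool x azimuth az"""
    x=np.array([np.cos(az),np.sin(az),0]);z=np.array([0,0,-1.]);y=np.cross(z,x)
    M=np.stack([x,y,z],1)
    # rotate about world axis y so that z leans to -x_tool direction for tilt>0
    M=M@R.from_euler('y',-tilt).as_matrix()
    return R.from_matrix(M).as_quat()
def wpose():
    s=env.read_state();T=np.eye(4);T[:3,:3]=R.from_quat(s["orientation"]).as_matrix();T[:3,3]=s["tool_pos"]
    return T@viewer.camera_params("wrist")["tool_from_camera"]
def snap(name):
    T=wpose();im=viewer.camera("wrist");cv2.imwrite(f"pics/{name}.png",im);np.save(f"pics/{name}.npy",T);return im,T
E
python3 - <<'E'
from h import *
for az in (np.pi,0):
    for pos,t in (((540,100,520),0),((470,105,110),.5)):
        q=env.ik(pos,quat(az,t if az else -t));print(az,pos,None if q is None else np.round(q,2), (R.from_quat(quat(az,t if az else -t)).as_matrix()[:,2]).round(2))
E
```

```text
3.141592653589793 (540, 100, 520) [ 0.16  0.13  1.53 -0.    1.48 -1.41] [ 0.  0. -1.]
3.141592653589793 (470, 105, 110) [0.25 0.54 2.27 3.81 0.2  1.14] [ 0.48 -0.   -0.88]
0 (540, 100, 520) [ 0.16  0.13  1.53 -0.    1.48  1.73] [ 0.  0. -1.]
0 (470, 105, 110) [ 0.25  0.54  2.27  3.81  0.2  -2.  ] [ 0.48  0.   -0.88]
```

```bash
python3 - <<'E'
from h import *
print(env.read_state()["time_s"])
env.reach((520,100,520),quat(np.pi)); env.hold(0.2)
im,T=snap("w1");print(env.read_state()["time_s"],T[:3,3])
E
```

```text
0.1
2.9583 [435.74909312 100.03135011 600.73991161]
```

View pics/w1.png

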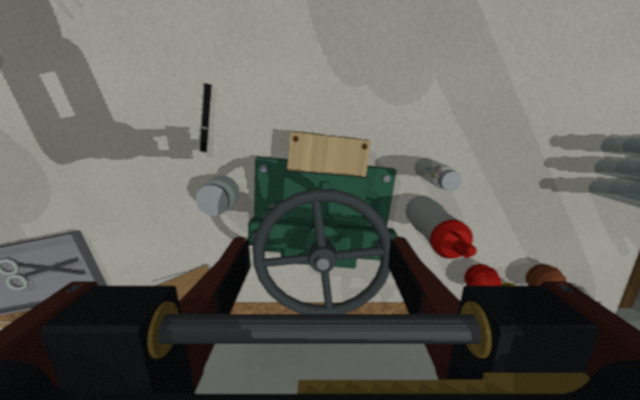

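The wrist view, with image up toward the robot, shows bed front corners at about (256,157) and (396,168), pack front corners at about (291,131) and (370,140), and the hub at (323,260).

```bash
cat > m2.py <<'E'
from h import *
im=cv2.imread("pics/w1.png");T=np.load("pics/w1.npy")
hsv=cv2.cvtColor(im,cv2.COLOR_BGR2HSV)
wood=cv2.inRange(hsv,(8,70,110),(28,255,255)); wood[:115]=0;wood[190:]=0;wood[:,:280]=0;wood[:,380:]=0
green=cv2.inRange(hsv,(55,90,20),(95,255,160))
def fit(pts):
    vx,vy,x,y=cv2.fitLine(np.array(pts,np.float32),cv2.DIST_HUBER,0,.01,.01).ravel();return np.cross([x,y,1],[x+vx,y+vy,1])
def inter(a,b):
    p=np.cross(a,b);return p[:2]/p[2]
def firstrow(m,us): return [(u,np.flatnonzero(m[:,u])[0]-.5) for u in us]
def col(m,vs,last): return [(np.flatnonzero(m[v])[-1 if last else 0]+(.5 if last else -.5),v) for v in vs]
wf=fit(firstrow(wood,range(298,366)));wl=fit(col(wood,range(138,158),False));wr=fit(col(wood,range(146,164),True))
A,B=inter(wf,wl),inter(wf,wr)
gf=fit(firstrow(green,list(range(262,284))+list(range(376,390))))
gm=green.copy();gm[:,:245]=0;gm[:,400:]=0
gl=fit(col(gm,range(165,210),False));gr=fit(col(gm,range(174,215),True))
C,D=inter(gf,gl),inter(gf,gr)
print("px wood",A,B,"bed",C,D)
X=lambda p,z:onz("wrist",p,z,T)
a,b=X(A,66),X(B,66);c,d=X(C,30),X(D,30)
print("pack corners",a.round(1),b.round(1),"width",np.linalg.norm(a-b),"yaw",np.arctan2(*(b-a)[[1,0]])-np.pi/2)
print("bed corners",c.round(1),d.round(1),"width",np.linalg.norm(c-d),"yaw",np.arctan2(*(d-c)[[1,0]])-np.pi/2)
yaw=np.arctan2(*(d-c)[[1,0]])-np.pi/2
ex=np.array([np.cos(yaw),np.sin(yaw)])
print("press centre",(c+d)[:2]/2+105*ex)
for nm,l,z in(("wl",wl,66),("wr",wr,66),("gl",gl,30),("gr",gr,30)):
    p,q=[X(inter(l,np.array([0,1,-v])),z) for v in(145,200)]; print(nm,"yaw",np.arctan2(*(q-p)[[1,0]]))
for nm,uv,z in(("hub",(323,260),232),("vial",(452,180),135),("jar",(217,196),75),("marker",(206,118),8)): print(nm,X(uv,z).round(0))
for nm,uv,z in(("hub",(265,164),232),("hubtop",(264.5,163),255),("vial",(177.5,209),135),("jar",(358,193),75),("squeeze",(172,166),200)): print("top",nm,onz("top",uv,z).round(0))
E
python3 m2.py
python3 -c "
import cv2
im=cv2.imread('pics/w1.png')[110:310,190:450]; cv2.imwrite('pics/w1c.png',cv2.resize(cv2.convertScaleAbs(im,alpha=1.4),None,fx=3,fy=3,interpolation=cv2.INTER_CUBIC))"
```

```text
px wood [290.06645913 130.60966822] [369.7482944  140.11134382] bed [255.5        156.86178479] [394.9753118  168.99991807]
pack corners [468.1  46.8  66. ] [485.1 192.9  66. ] width 147.01790794346456 yaw -0.1160836885982337
bed corners [521.2 -27.5  30. ] [545.8 253.3  30. ] width 281.7985923200205 yaw -0.08753105591429122
press centre [638.09456108 103.72073426]
wl yaw -0.10042408068826736
wr yaw -0.08954076744098392
gl yaw -0.06863885964176604
gr yaw -0.08340732312123354
hub [640. 105. 232.]
vial [544. 322. 135.]
jar [589. -97.  75.]
marker [ 447. -126.    8.]
top hub [636. 104. 232.]
top hubtop [634. 101. 255.]
top vial [544. 316. 135.]
top jar [ 596. -105.   75.]
top squeeze [633. 307. 200.]
```

View pics/w1c.png

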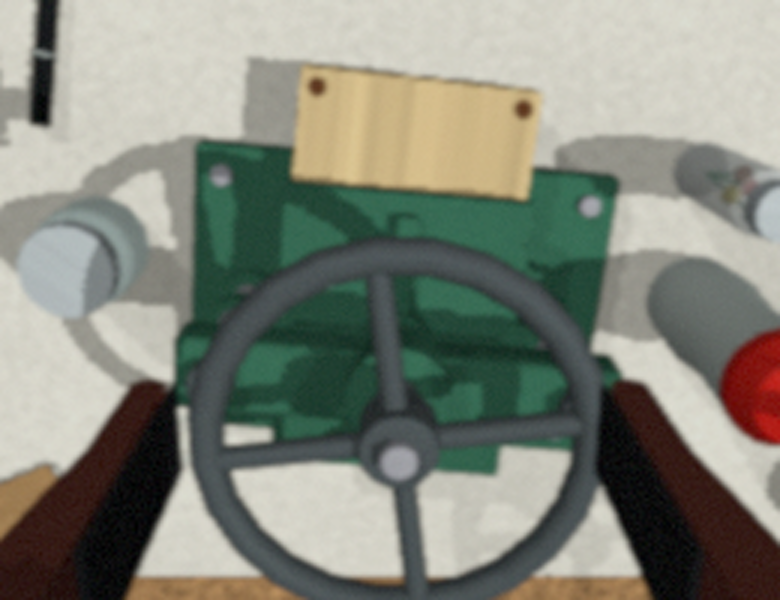

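```bash
cat >> h.py <<'E'
C0=np.array([638.,103.5]);YAW=-0.083
EX=np.array([np.cos(YAW),np.sin(YAW)]);EY=np.array([-EX[1],EX[0]])
def pw(a,l,z): return np.array([*(C0+a*EX+l*EY),z])
TL=0.8; FWD=80*np.sin(TL)+10*np.cos(TL); UP=80*np.cos(TL)
QP=quat(np.pi+YAW,TL)
def tipf(a,l,z): return pw(a-FWD,l,z+UP)   # TCP for forward tip corner at a, tip centre height z
E
python3 - <<'E'
from h import *
q0=env.read_state()["qpos"]
for a,z in((-200,200),(-190,43),(-160,43),(-120,43)):
    p=tipf(a,1,z);q=env.ik(p,QP);print(p.round(0),None if q is None else q.round(2))
print(np.array(env.ik(tipf(-200,1,200),QP))-q0)
E
```

```text
[375. 126. 256.] [0.54 0.12 2.48 4.39 0.46 0.82]
[385. 126.  99.] [0.52 0.71 2.49 3.71 0.85 1.62]
[414. 123.  99.] [0.46 0.7  2.44 3.68 0.8  1.57]
[454. 120.  99.] [0.39 0.69 2.37 3.66 0.73 1.51]
[ 0.37331185  0.02662841  0.90730593  4.38907486 -1.01826995  2.22484162]
```

```bash
python3 - <<'E'
from h import *
for a,z in((-200,90),(-200,120),(-230,70)):
    q=env.ik(tipf(a,1,z),QP);print(a,z,None if q is None else q.round(2))
env.reach((420,120,400),quat(np.pi)); 
print(env.read_state()["time_s"],env.read_state()["qpos"].round(2))
env.reach(tipf(-200,1,100),QP)
s=env.read_state();print(s["time_s"],s["qpos"].round(2),s["force"].round(2),s["tool_pos"]-tipf(-200,1,100))
env.move_l(tipf(-200,1,43),rate=100); env.hold(.2)
snap("w2");cv2.imwrite("pics/s2.png",viewer.camera("scene"));s=env.read_state();print(s["time_s"],s["force"].round(2),s["tool_pos"]-tipf(-200,1,43))
E
```

```text
-200 90 [0.54 0.54 2.52 3.82 0.73 1.5 ]
-200 120 [0.54 0.42 2.52 3.91 0.64 1.37]
-230 70 [0.62 0.64 2.56 3.81 0.84 1.62]
3.6333 [ 0.25  0.02  1.91 -0.    1.21 -1.32]
6.8417 [0.54 0.5  2.52 3.85 0.7  1.46] [ 0.08  0.36 -0.33] [0.3318266  0.17856223 0.13991284]
7.8583 [ 0.98 -0.13  0.41] [0.2065914  0.13361415 0.57151469]
```

View pics/w2.png

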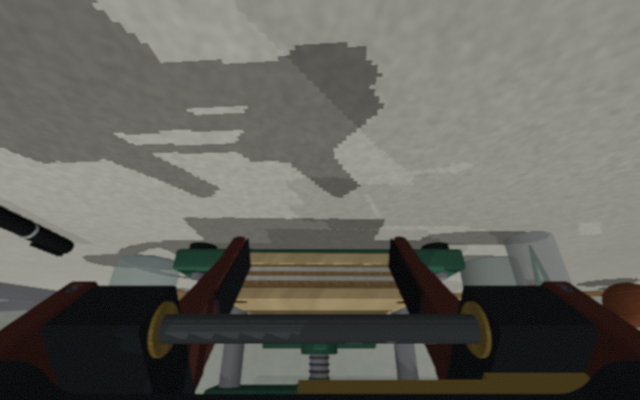

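View pics/s2.png

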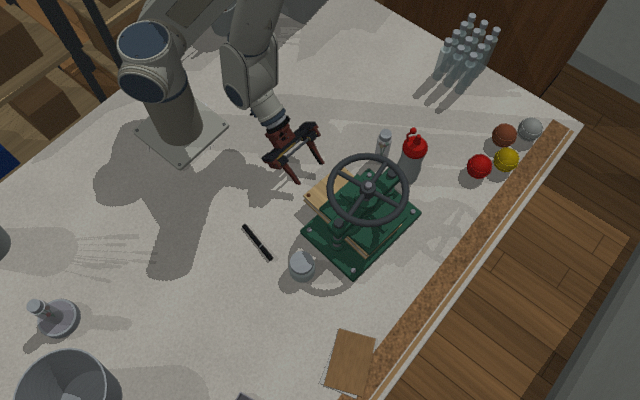

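The hand is squared in front of the pack. In the wrist view the bed spans columns 177–463, so its centre matches the fingers' centre at 320. Now I'll make contact and push part way.

```bash
python3 - <<'E'
from h import *
f0=env.read_state()["force"]
r=env.move_l(tipf(-150,1,43),rate=30,f_stop=1.8)
s=env.read_state();a=(s["tool_pos"][:2]-C0)@EX+FWD
print(r,s["time_s"],"tip along",a,(s["force"]-f0).round(2))
env.hold(.1);print(env.read_state()["force"].round(2))
a1=min(-137.,a+25)
for t in np.arange(a+6,a1+5.9,6):
    t=min(t,a1); r=env.move_l(tipf(t,1,43),rate=35,f_stop=15)
    s=env.read_state();print(r,round(t,1),round((s["tool_pos"][:2]-C0)@EX+FWD,1),(s["force"]-f0).round(1))
    if r: break
cv2.imwrite("pics/t3.png",viewer.camera("top"));snap("w3");print(env.read_state()["time_s"])
E
python3 -c "
import cv2
im=cv2.imread('pics/t3.png')[100:290,140:400]; cv2.imwrite('pics/t3c.png',cv2.resize(im,None,fx=3,fy=3,interpolation=cv2.INTER_CUBIC))"
```

```text
True 9.1083 tip along -158.30301627960446 [-2.13  0.09  0.25]
[ 0.8   0.3  -0.48]
False -152.3 -152.2 [-1.9 -0.1 -1.1]
False -146.3 -145.8 [-2.5  0.8 -0.6]
False -140.3 -139.8 [-2.   1.  -1.2]
False -137.0 -136.8 [-1.9  0.8  0. ]
10.5417
```

View pics/t3c.png

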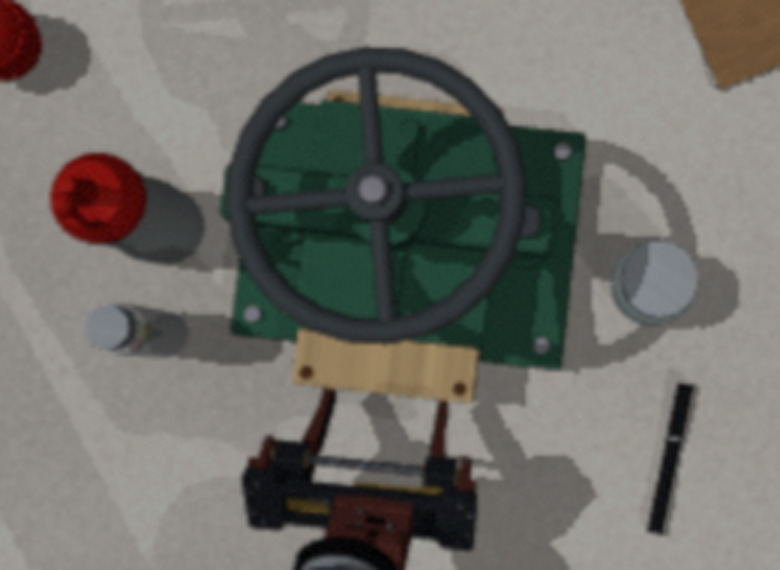

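View pics/w3.png

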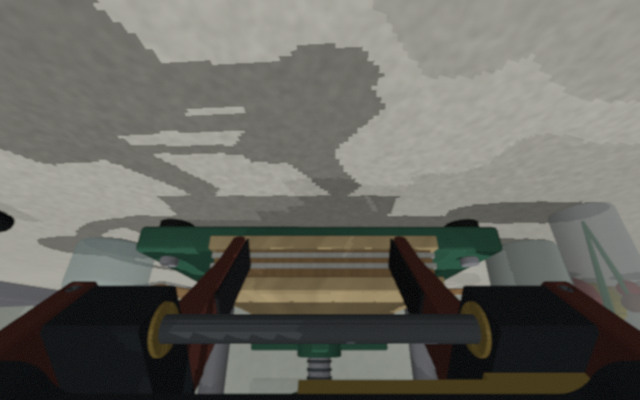

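The pack now shows at both the front and the back of the bed in the top view, with the front edge near crop row 380–400 and a sliver behind near row 100. I'll fit lines to measure both overhangs.

```bash
cat > m3.py <<'E'
from h import *
import sys
im=cv2.imread(f"pics/{sys.argv[1]}.png");big=cv2.resize(im,None,fx=4,fy=4,interpolation=cv2.INTER_CUBIC)
hsv=cv2.cvtColor(big,cv2.COLOR_BGR2HSV);S=lambda p:(np.asarray(p,float)+.5)/4-.5
wood=cv2.inRange(hsv,(8,75,90),(28,255,255));green=cv2.inRange(hsv,(55,90,20),(95,255,160))
def fit(P):
    P=np.array(P,np.float32);vx,vy,x,y=cv2.fitLine(P,cv2.DIST_HUBER,0,.01,.01).ravel();return np.array([x,y]),np.array([vx,vy])
def edge(m,us,v0,v1,last):
    o=[]
    for u in us:
        k=np.flatnonzero(m[v0*4:v1*4,u*4+2])
        if len(k): o.append(S((u*4+2,v0*4+k[-1 if last else 0]+(.5 if last else -.5))))
    return o
# press frame casts
def rep(nm,pts,z):
    W=np.array([onz("top",p,z)[:2] for p in pts]);a=(W-C0)@EX;l=(W-C0)@EY
    k=np.abs(a-np.median(a))<6;c=np.polyfit(l[k],a[k],1);print(nm,"n",k.sum(),"along@l=0 %.1f"%c[1],"rel yaw %.4f"%(-np.arctan(c[0])),"resid %.2f"%np.std(np.polyval(c,l[k])-a[k]),"l range",l[k].min().round(),l[k].max().round());return c[1]
pf=rep("pack front",edge(wood,range(241,296),212,245,True),66)
gf=rep("bed front",edge(green,list(range(221,235))+list(range(303,324)),195,235,True),30)
pb=rep("pack back",edge(wood,[u for u in range(252,307)],120,140,False),66)
gb=rep("bed back",edge(green,list(range(308,330)),130,160,False),30)
print("bed len",gb-gf,"bed centre",(gf+gb)/2,"pack len",pb-pf,"pack centre",(pf+pb)/2)
print("front overhang",gf-pf,"back",pb-gb)
E
python3 m3.py t3; python3 m3.py top0
```

```text
pack front n 55 along@l=0 -140.6 rel yaw 0.0018 resid 0.72 l range -67.0 67.0
bed front n 35 along@l=0 -104.2 rel yaw -0.0000 resid 0.42 l range -134.0 132.0
pack back n 38 along@l=0 106.3 rel yaw -0.0035 resid 0.76 l range -40.0 69.0
bed back n 20 along@l=0 99.5 rel yaw -0.0051 resid 0.41 l range -128.0 -78.0
bed len 203.688575889263 bed centre -2.3298994492645804 pack len 246.86388980294535 pack centre -17.166233307447456
front overhang 36.423990815024055 back 6.751323098658304
pack front n 55 along@l=0 -161.2 rel yaw -0.0258 resid 0.30 l range -70.0 65.0
bed front n 35 along@l=0 -104.2 rel yaw -0.0008 resid 0.44 l range -134.0 132.0Traceback (most recent call last):
  File "m3.py", line 20, in <module>
    pb=rep("pack back",edge(wood,[u for u in range(252,307)],120,140,False),66)
  File "m3.py", line 16, in rep
    W=np.array([onz("top",p,z)[:2] for p in pts]);a=(W-C0)@EX;l=(W-C0)@EY
                                                     ~^~~
ValueError: operands could not be broadcast together with shapes (0,) (2,)
```

Relative to the bed, the pack centre is about 15 mm short, its rel. yaw is 0.002–0.004, and two measurements agree. The arm-model offset disagrees by about 5 mm, so I'll trust the relative vision. I'll push 11 mm and re-measure.

```bash
python3 - <<'E'
from h import *
f0=env.read_state()["force"]
for t in (-131,-125.8):
    r=env.move_l(tipf(t,1,43),rate=30,f_stop=15)
    s=env.read_state();print(r,t,round((s["tool_pos"][:2]-C0)@EX+FWD,1),(s["force"]-f0).round(1))
cv2.imwrite("pics/t4.png",viewer.camera("top"));cv2.imwrite("pics/s4.png",viewer.camera("scene"));snap("w4");print(env.read_state()["time_s"])
E
python3 m3.py t4
python3 -c "
import cv2
im=cv2.imread('pics/s4.png')[115:290,225:445]; im=cv2.convertScaleAbs(im,alpha=1.4);cv2.imwrite('pics/s4c.png',cv2.resize(im,None,fx=3.4,fy=3.4,interpolation=cv2.INTER_CUBIC))"
```

```text
False -131 -130.7 [-1.1  1.3 -0.6]
False -125.8 -125.5 [-1.2  0.7  0.1]
11.3667
pack front n 55 along@l=0 -129.3 rel yaw 0.0020 resid 0.60 l range -66.0 69.0
bed front n 35 along@l=0 -104.1 rel yaw -0.0005 resid 0.39 l range -134.0 132.0
pack back n 36 along@l=0 117.4 rel yaw -0.0113 resid 1.26 l range -67.0 71.0
bed back n 20 along@l=0 102.0 rel yaw -0.0232 resid 0.46 l range -128.0 -78.0
bed len 206.12935914888197 bed centre -1.0263194351901248 pack len 246.706736742707 pack centre -5.9156913392442405
front overhang 25.17806070096661 back 15.39931689285838
```

View pics/s4c.png

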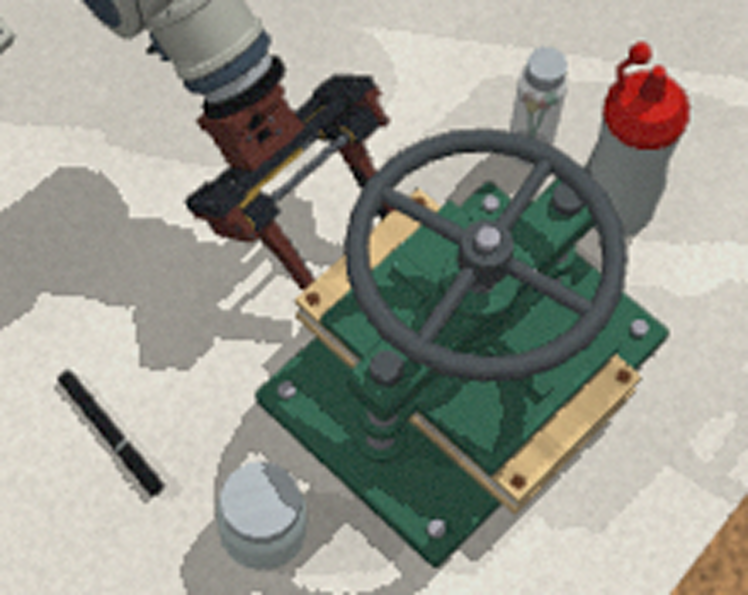

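View pics/w4.png

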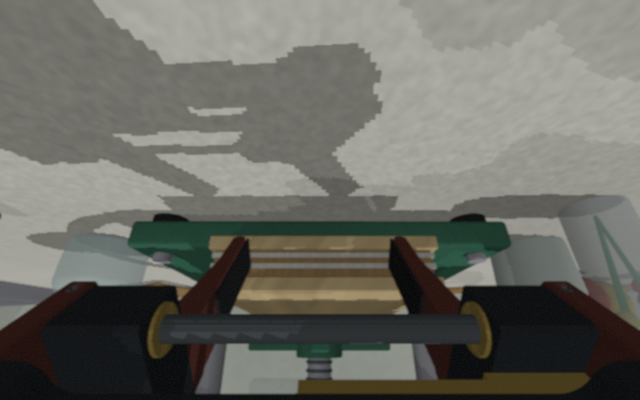

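```bash
python3 - <<'E'
from h import *
ss=lambda v:(np.array(v)+.5)/3.4-.5+[225,115]
def al(v,z):
    w=onz("scene",ss(v),z)[:2]-C0;return np.array([w@EX,w@EY]).round(1)
print("bed FR,BR,BL",al((258,400),30),al((437,568),30),al((668,336),30))
print("pack FR top",al((297,300),66),"BR top",al((517,498),66),"BL top",al((640,366),66))
for z in(95,98): print("platen FR top",al((324,319),z),"BR top",al((489,487),z))
# hub height: ellipse centre of rim in both
print(two((264.6,164.3),ss((487,253))))
E
python3 - <<'E'
import cv2
im=cv2.imread('pics/s4.png')[190:290,300:430]; im=cv2.convertScaleAbs(im,alpha=1.6);cv2.imwrite('pics/s4d.png',cv2.resize(im,None,fx=6,fy=6,interpolation=cv2.INTER_CUBIC))
E
```

```text
bed FR,BR,BL [ -97.3 -144.9] [ 106.4 -146. ] [106.8 139.9]
pack FR top [-126.8  -69.3] BR top [118.3 -70. ] BL top [113.8  85.2]
platen FR top [-89.1 -75.9] BR top [101.6 -88.4]
platen FR top [-88.1 -76.9] BR top [102.2 -89.4]
(array([638.02572741, 106.74281172, 221.02556683]), np.float64(1.4800353977818572))
```

View pics/s4d.png

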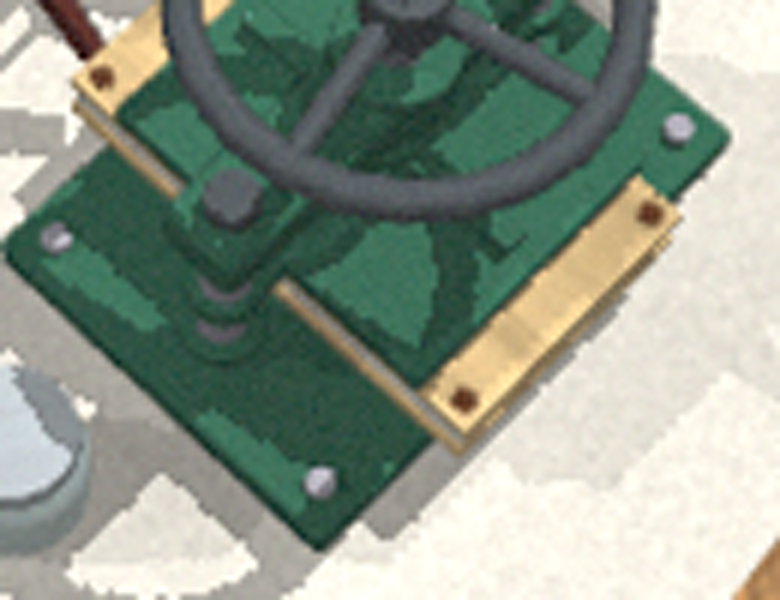

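The bolts on the bed at (56,238) and (319,481), and the pins on the pack at (102,77) and (464,400) in the 6x crop, each sit symmetrically. Their midpoints therefore give a better relative measure of centring.

```bash
cat > m5.py <<'E'
from h import *
f=lambda v:(np.array(v)+.5)/6-.5+[300,190]
def al(v,z,n="scene"):
    w=onz(n,v,z)[:2]-C0;return np.array([w@EX,w@EY])
for zb in(34,38):
    b=[al(f(v),zb) for v in((56,237),(319,480),(679,128))]
    print("bolts",np.round(b,1),"mid along",(b[0][0]+b[1][0])/2)
p=[al(f(v),66) for v in((102,77),(464,400),(650,214))]
print("pins",np.round(p,1),"mid along",(p[0][0]+p[1][0])/2)
# top view: bolts from crops /3
g=lambda v:(np.array(v)+.5)/3-.5+[140,100]
bt=[al(g(v),36,"top") for v in((541,345),(562,151),(252,314),(281,121))]
print("top bolts FR BR FL BL",np.round(bt,1),"mid",np.mean(bt,0), (bt[0]+bt[1])/2)
E
python3 m5.py
python3 -c "
import cv2
im=cv2.imread('pics/t4.png')[115:245,205:345]; im=cv2.convertScaleAbs(im,alpha=1.5);cv2.imwrite('pics/t4d.png',cv2.resize(im,None,fx=4.6,fy=4.6,interpolation=cv2.INTER_CUBIC))"
```

```text
bolts [[ -86.2 -122.5]
 [  83.  -123. ]
 [  85.1  127.2]] mid along -1.6066345586937274
bolts [[ -85.  -123.7]
 [  83.7 -124.1]
 [  85.9  125.2]] mid along -0.6096552733483307
pins [[-118.7  -59.2]
 [ 109.5  -59.3]
 [ 109.8   68.7]] mid along -4.632637382721299
top bolts FR BR FL BL [[ -86.9 -123.9]
 [  82.3 -124.3]
 [ -86.8  125.6]
 [  82.7  121.4]] mid [-2.15301917 -0.30912906] [  -2.27985832 -124.10617051]
```

View pics/t4d.png

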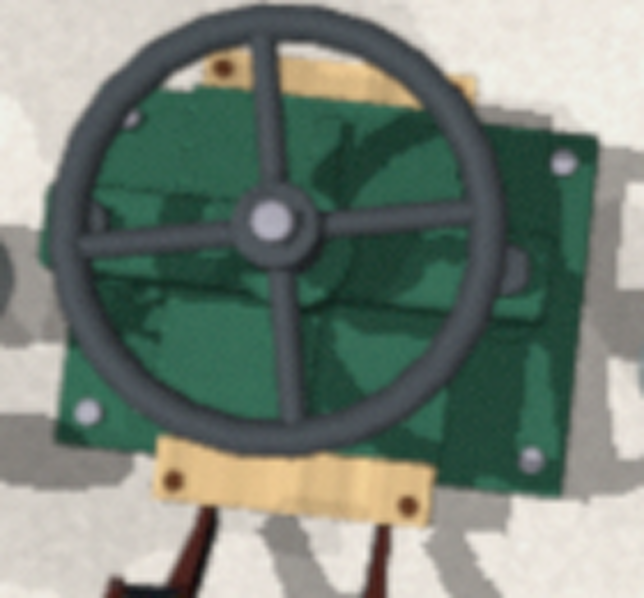

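```bash
cat >> m5.py <<'E'
h=lambda v:(np.array(v)+.5)/4.6-.5+[205,115]
pt=[al(h(v),66,"top") for v in((173,480),(222,68),(408,506))]
print("top pins FL BL FR",np.round(pt,1),"mid",(pt[0]+pt[1])/2)
bt=[al(h(v),36,"top") for v in((531,460),(563,162),(88,411),(130,118))]
print("top bolts FR BR FL BL",np.round(bt,1),"mid",np.mean(bt,0))
E
python3 m5.py|tail -8
```

```text
[  82.7  121.4]] mid [-2.15301917 -0.30912906] [  -2.27985832 -124.10617051]
top pins FL BL FR [[-118.9   67.3]
 [ 108.6   67.8]
 [-119.4  -60.5]] mid [-5.17867063 67.57177656]
top bolts FR BR FL BL [[ -86.7 -124. ]
 [  82.8 -124.2]
 [ -85.8  125.5]
 [  81.9  122.5]] mid [-1.95621453 -0.05765999]
```

Both views put the pack 3.2–3.5 mm short of the bed's centre, so I'll push a final 3.3 mm. Its lateral offset is about 3 mm and its yaw relative to the press is about 0.

```bash
python3 - <<'E'
from h import *
r=env.move_l(tipf(-122.5,1,43),rate=15,f_stop=15); env.hold(.1)
s=env.read_state();print(r,round((s["tool_pos"][:2]-C0)@EX+FWD,1))
env.move_l(tipf(-190,1,43),rate=150)
print(env.read_state()["time_s"],env.read_state()["force"])
cv2.imwrite("pics/t5.png",viewer.camera("top"));cv2.imwrite("pics/s5.png",viewer.camera("scene"))
a=cv2.imread('pics/t5.png')[115:245,205:345];b=cv2.imread('pics/s5.png')[190:290,300:430]
cv2.imwrite('pics/t5d.png',cv2.resize(cv2.convertScaleAbs(a,alpha=1.5),None,fx=4.6,fy=4.6,interpolation=cv2.INTER_CUBIC))
cv2.imwrite('pics/s5d.png',cv2.resize(cv2.convertScaleAbs(b,alpha=1.6),None,fx=6,fy=6,interpolation=cv2.INTER_CUBIC))
E
```

```text
False -122.5
12.4333 [-0.65142816  0.19348023 -1.00369953]
```

View pics/t5d.png

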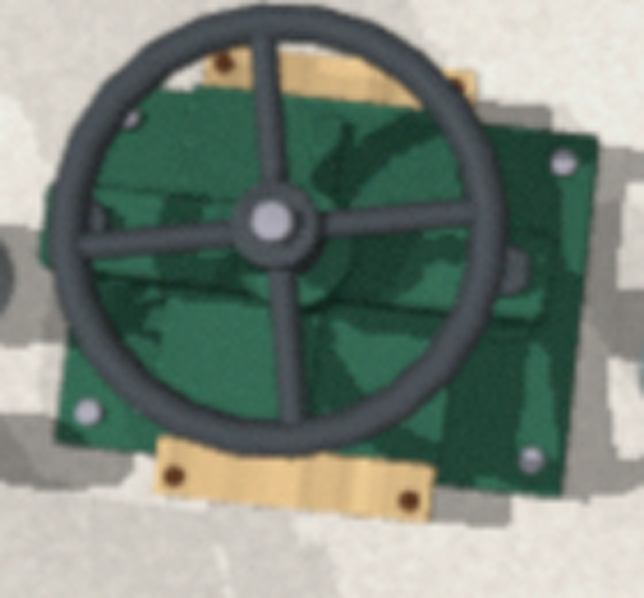

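View pics/s5d.png

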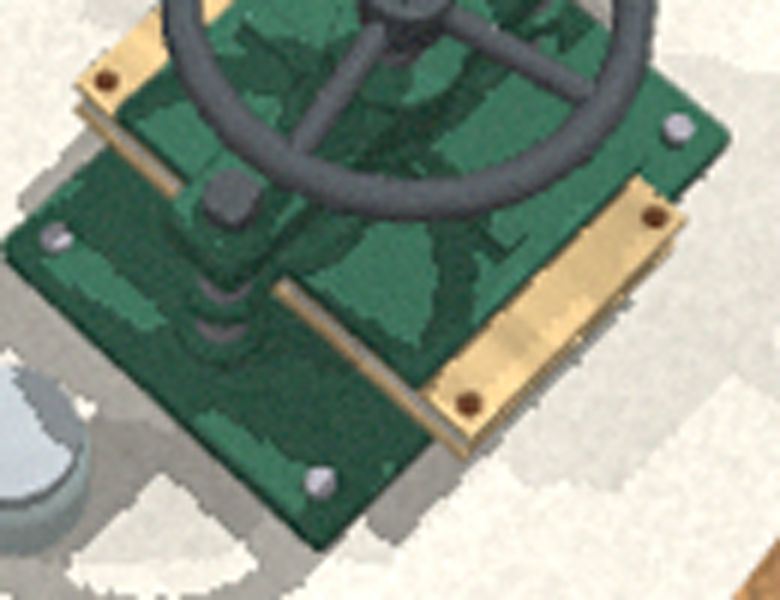

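```bash
cat > m6.py <<'E'
exec(open("m5.py").read().split("for zb")[0])
h=lambda v:(np.array(v)+.5)/4.6-.5+[205,115]
b=[al(f(v),35) for v in((56,237),(319,480))];p=[al(f(v),66) for v in((106,80),(469,403))]
print("scene: pack-bed along",((p[0]+p[1]-b[0]-b[1])/2))
pt=[al(h(v),66,"top") for v in((173,475),(223,63),(409,500),(457,88))]
bt=[al(h(v),35,"top") for v in((531,460),(563,162),(88,411),(130,118))]
print("top pins",np.round(pt,1),"pack-bed",np.mean(pt[:],0)-np.mean(bt,0))
E
python3 m6.py
python3 - <<'E'
from h import *
# wheel-hand feasibility: tool down, closed fingers
for az in np.arange(-3,3.2,.5):
    q=env.ik((638,103.5,300),quat(az));print(round(az,1),None if q is None else q.round(2))
E
```

```text
scene: pack-bed along [-0.78802821 64.16232182]
top pins [[-116.3   67.7]
 [ 111.4   67.6]
 [-116.1  -60.7]
 [ 111.2  -61.9]] pack-bed [-0.61629282  3.09896091]
-3.0 [ 0.14  0.46  1.58 -0.    1.1  -1.57]
-2.5 [ 0.14  0.46  1.58 -0.    1.1  -2.07]
-2.0 None
-1.5 None
-1.0 None
-0.5 [ 0.14  0.46  1.58 -0.    1.1   2.21]
0.0 [ 0.14  0.46  1.58 -0.    1.1   1.71]
0.5 [ 0.14  0.46  1.58 -0.    1.1   1.21]
1.0 [ 0.14  0.46  1.58 -0.    1.1   0.71]
1.5 [ 0.14  0.46  1.58 -0.    1.1   0.21]
2.0 [ 0.14  0.46  1.58 -0.    1.1  -0.29]
2.5 [ 0.14  0.46  1.58 -0.    1.1  -0.79]
3.0 [ 0.14  0.46  1.58 -0.    1.1  -1.29]
```

The pack is centred to within 1 mm along x in both views. Next I'll triangulate the hub from where the spoke lines cross, which also gives its height and the spoke azimuths.

```bash
python3 - <<'E'
from h import *
big=[]
for n,(x0,y0,x1,y1),s in(("t5",(210,112,320,218),6),("s5",(325,150,412,228),8)):
    im=cv2.imread(f"pics/{n}.png")[y0:y1,x0:x1];cv2.imwrite(f"pics/{n}w.png",cv2.resize(cv2.convertScaleAbs(im,alpha=1.8),None,fx=s,fy=s,interpolation=cv2.INTER_CUBIC))
E
```

```text
(no output)
```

View pics/t5w.png

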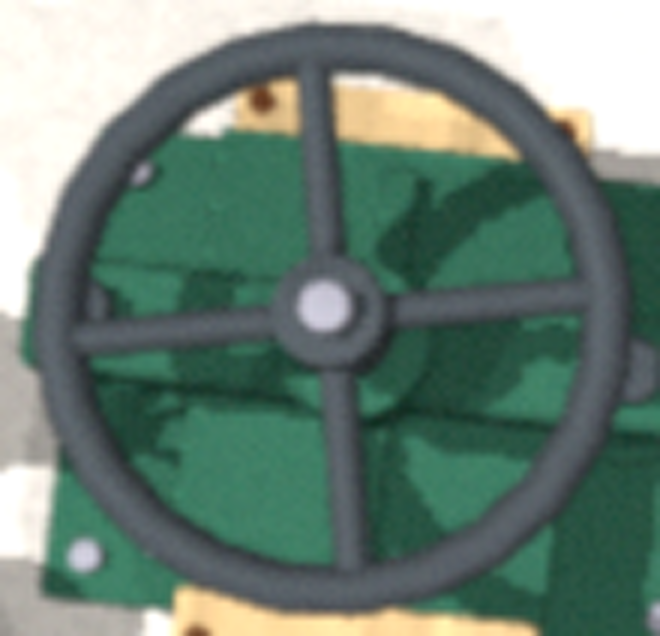

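View pics/s5w.png

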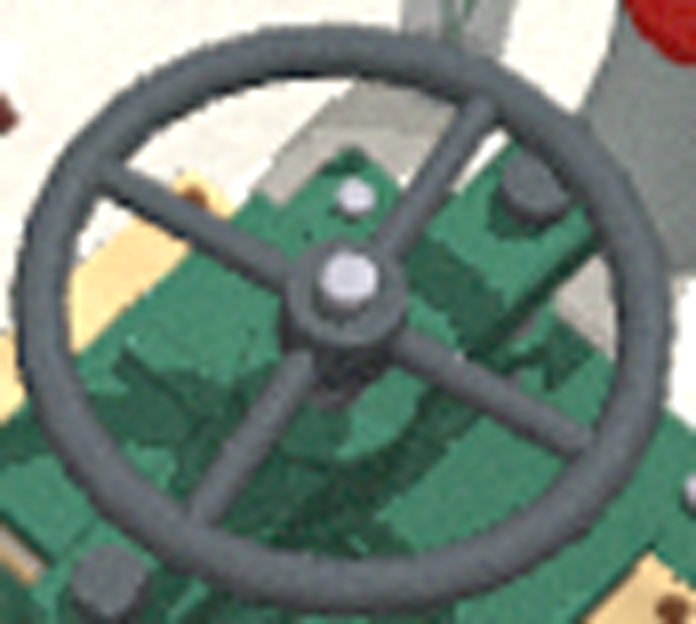

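```bash
python3 - <<'E'
from h import *
g=lambda v:(np.array(v)+.5)/6-.5+[210,112]
k=lambda v:(np.array(v)+.5)/8-.5+[325,150]
def X(a,b,c,d):
    H=lambda p:np.array([*p,1]);p=np.cross(np.cross(H(a),H(b)),np.cross(H(c),H(d)));return p[:2]/p[2]
T=[g(v) for v in((315,70),(349,560),(80,339),(580,294))];S=[k(v) for v in((112,172),(582,440),(482,108),(203,508))]
ct,cs=X(*T),X(*S);p,e=two(ct,cs);print("hub",p.round(1),"skew",e)
z=p[2]
for z in(p[2],228):
  W=[onz("top",t,z)[:2] for t in T];c=onz("top",ct,z)[:2];print("z",z,"hub",c)
  print("spoke az top back,front,left,right",[np.round(np.arctan2(*(w-c)[::-1]),3) for w in W],"len",[np.linalg.norm(w-c).round(1) for w in W])
  W=[onz("scene",t,z)[:2] for t in S];c=onz("scene",cs,z)[:2];print(" scene hub",c,"az",[np.round(np.arctan2(*(w-c)[::-1]),3) for w in W],"len",[np.linalg.norm(w-c).round(1) for w in W])
# rim outer from top: diameter px
for a,b in(((312,22),(350,610)),((37,345),(632,300))):
    for z in (220,227,234): print(z,np.linalg.norm(onz("top",g(a),z)-onz("top",g(b),z)).round(1))
E
```

```text
hub [637.  105.2 229.2] skew 2.4369059073475032
z 229.2067001454422 hub [636.20116088 104.23777283]
spoke az top back,front,left,right [np.float64(0.102), np.float64(-3.04), np.float64(1.685), np.float64(-1.457)] len [np.float64(86.3), np.float64(84.0), np.float64(86.7), np.float64(85.4)]
 scene hub [637.64589303 106.27588646] az [np.float64(-3.027), np.float64(0.114), np.float64(1.685), np.float64(-1.456)] len [np.float64(86.0), np.float64(85.0), np.float64(85.2), np.float64(83.8)]
z 228 hub [636.40256096 104.41781896]
spoke az top back,front,left,right [np.float64(0.102), np.float64(-3.04), np.float64(1.685), np.float64(-1.457)] len [np.float64(86.4), np.float64(84.1), np.float64(86.9), np.float64(85.5)]
 scene hub [637.34018254 106.85311089] az [np.float64(-3.027), np.float64(0.114), np.float64(1.685), np.float64(-1.456)] len [np.float64(86.1), np.float64(85.0), np.float64(85.3), np.float64(83.9)]
220 206.7
227 204.8
234 202.9
220 207.1
227 205.1
234 203.2
```

The hub is at (637,105,229) with a skew of 2.4 mm. That puts the drop at about 11 mm and the wheel at about 2.3 rad. The left spoke's azimuth is 1.685. I'll retreat, close the fingers and insert into the gap on the spoke's counter-clockwise side.

```bash
cat >> h.py <<'E'
HUB=np.array([637.,105.]);PHI0=1.685;HZ=229.;HA=np.pi/2
def wt(phi,r,d,tipz):
    u=np.array([np.cos(phi),np.sin(phi)]);p=np.array([-u[1],u[0]])
    return np.array([*(HUB+r*u+d*p),tipz+80]),quat(phi+HA),p
E
python3 - <<'E'
from h import *
env.move_l(tipf(-200,1,100),rate=200)
env.reach((420,120,400),quat(np.pi))
set_gripper(0)
p,q,_=wt(PHI0,52,28,280)
env.reach(p,q)
s=env.read_state();print(s["time_s"],s["qpos"].round(2),s["width"],s["tool_pos"]-p)
cv2.imwrite("pics/t6.png",viewer.camera("top")[90:240,180:360]);cv2.imwrite("pics/s6.png",viewer.camera("scene")[100:250,280:460])
a=cv2.imread("pics/t6.png");b=cv2.imread("pics/s6.png");cv2.imwrite("pics/ts6.png",cv2.resize(np.hstack([a,b]),None,fx=2.2,fy=2.2,interpolation=cv2.INTER_CUBIC))
E
```

```text
18.3083 [ 0.23  0.36  1.58  0.    1.2  -1.45] 0.44246056111484927 [-0.8608847  -0.15536983 -0.21520988]
```

View pics/ts6.png

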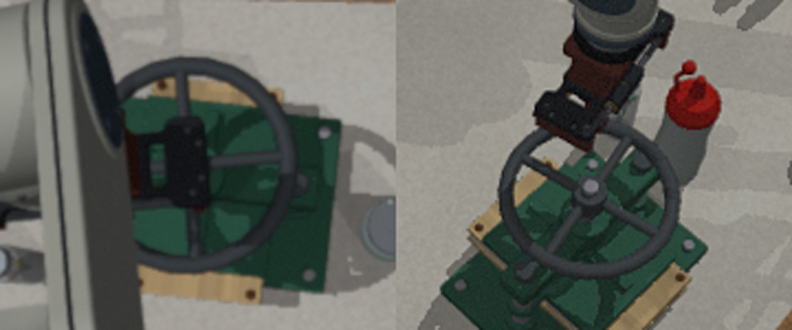

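The closed hand hovers over the gap in front of the left spoke. I'll descend with force stops and touch the spoke.

```bash
python3 - <<'E'
from h import *
F0=env.read_state()["force"]
p,q,pp=wt(PHI0,52,28,213)
r=env.move_l(p,rot=q,rate=80,f_stop=4)
s=env.read_state();print("down",r,s["tool_pos"]-p,(s["force"]-F0).round(2))
if not r:
    env.hold(.1);F0=env.read_state()["force"];np.save("F0.npy",F0)
    p,q,_=wt(PHI0,55,8,213)
    r=env.move_l(p,rot=q,rate=25,f_stop=2.0)
    s=env.read_state();v=s["tool_pos"][:2]-HUB
    print("contact",r,"d",v@pp,"r",v@[pp[1],-pp[0]],((s["force"]-F0)).round(2),s["time_s"])
    cv2.imwrite("pics/s7.png",cv2.resize(viewer.camera("scene")[100:250,280:460],None,fx=4,fy=4,interpolation=cv2.INTER_CUBIC))
E
```

```text
down False [0.33324808 0.08864997 0.42934504] [ 0.36  0.02 -0.13]
contact True d 16.479694980556403 r 53.739075616799425 [-0.18  0.13 -0.75] 20.0333
```

View pics/s7.png

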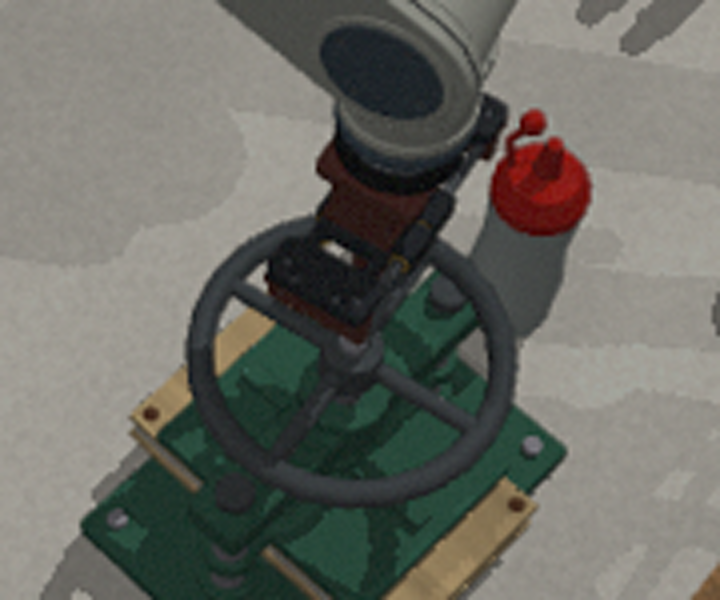

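Contact came at d = 16.5 mm, exactly as expected from the geometry (10 + 6.5). Now I'll sweep, following the screw's sink.

```bash
cat > sweep.py <<'E'
from h import *
import sys
t0,t1,step,lim,d=map(float,sys.argv[1:6])
F0=np.load("F0.npy");t=t0
while t<t1-1e-6:
    t=min(t+step,t1);phi=PHI0-t
    p,q,pp=wt(phi,56,d,213-4.8*t)
    r=env.move_l(p,rot=q,rate=50,f_stop=12)
    s=env.read_state();f=s["force"]-F0;v=s["tool_pos"][:2]-HUB
    u=np.array([np.cos(phi),np.sin(phi)])
    print("t %.2f"%t,r,"ft %.1f fr %.1f fz %.1f"%(f[:2]@pp,f[:2]@u,f[2]),"d %.1f"%(v@pp),"time %.1f"%s["time_s"])
    if r or f[:2]@pp>lim: break
E
python3 sweep.py 0 1.5 0.15 11 16
```

```text
t 0.15 False ft 1.7 fr 0.5 fz 0.6 d 16.1 time 20.4
t 0.30 False ft 1.3 fr 1.2 fz 0.6 d 16.0 time 20.8
t 0.45 False ft 0.3 fr 0.5 fz 0.2 d 16.0 time 21.1
t 0.60 False ft 1.3 fr 0.6 fz 0.2 d 16.0 time 21.4
t 0.75 False ft 0.4 fr 0.6 fz 0.6 d 16.0 time 21.7
t 0.90 False ft 0.6 fr -0.3 fz 0.1 d 16.0 time 22.1
t 1.05 False ft 0.8 fr 0.1 fz -0.5 d 16.0 time 22.4
t 1.20 False ft 0.4 fr -0.4 fz 0.4 d 16.0 time 22.7
t 1.35 False ft 1.6 fr -0.2 fz -0.6 d 16.0 time 23.0
t 1.50 False ft 0.9 fr 0.7 fz 0.9 d 16.0 time 23.4
```

The forces are lower than expected, perhaps because the wheel relaxes after each step. I'll check that it is actually turning.

```bash
python3 - <<'E'
from h import *
cv2.imwrite("pics/s8.png",cv2.resize(viewer.camera("scene")[100:250,280:460],None,fx=4,fy=4,interpolation=cv2.INTER_CUBIC))
E
```

```text
(no output)
```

View pics/s8.png

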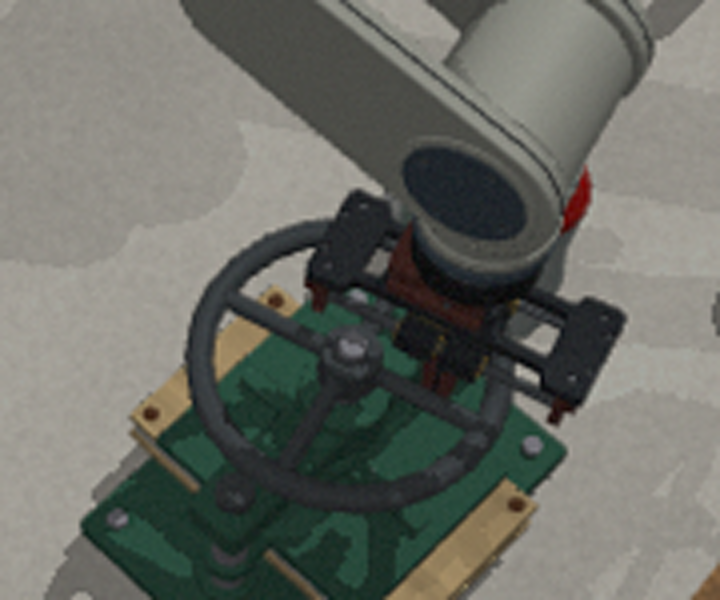

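The wheel has dropped (its rim bottom is lower in the image) and the spoke sits against the finger, so it is turning. I'll continue in finer steps.

```bash
python3 sweep.py 1.5 2.1 0.1 9 16; 
```

```text
t 1.60 False ft 1.4 fr -0.0 fz 0.2 d 16.0 time 23.7
t 1.70 False ft 1.0 fr -0.9 fz 0.3 d 16.0 time 23.9
t 1.80 False ft 1.4 fr 0.1 fz -0.4 d 15.9 time 24.2
t 1.90 False ft 1.8 fr 0.1 fz -0.7 d 16.0 time 24.5
t 2.00 False ft 1.3 fr -0.3 fz -0.2 d 15.9 time 24.8
t 2.10 True ft 5.8 fr -0.4 fz 2.0 d 18.7 time 25.0
```

```bash
python3 - <<'E'
from h import *
s=env.read_state();print(s["force"]-np.load("F0.npy"))
a=viewer.camera("scene")[100:250,280:460];b=viewer.camera("top")[90:240,180:360]
cv2.imwrite("pics/s9.png",cv2.resize(np.hstack([a]),None,fx=4,fy=4,interpolation=cv2.INTER_CUBIC));cv2.imwrite("pics/t9.png",cv2.resize(b,None,fx=4,fy=4,interpolation=cv2.INTER_CUBIC))
E
```

```text
[1.94729928 5.49430239 2.04305043]
```

View pics/s9.png

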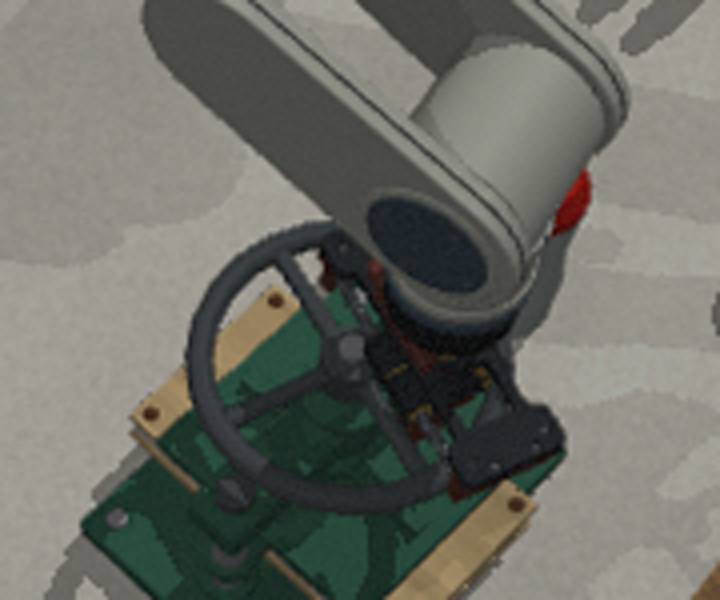

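View pics/t9.png

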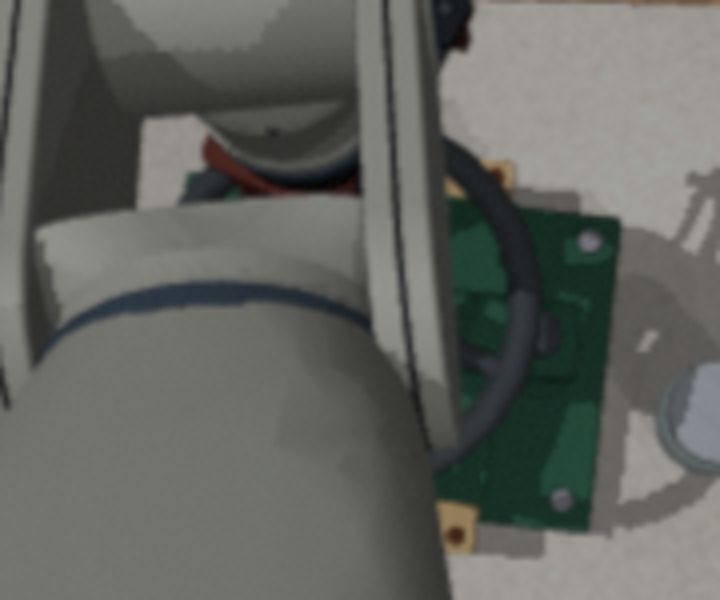

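The finger is on the spoke with nothing else in contact that I can see. Now I'll press in small increments, watching the settled force.

```bash
python3 - <<'E'
from h import *
F0=np.load("F0.npy");t=2.05
for i in range(14):
    t+=0.02;phi=PHI0-t
    p,q,pp=wt(phi,56,16,213-4.8*2.05)
    r=env.move_l(p,rot=q,rate=15,f_stop=10);env.hold(.12)
    s=env.read_state();f=s["force"]-F0;v=s["tool_pos"][:2]-HUB
    # actual spoke angle from tool: d relative
    u=np.array([np.cos(phi),np.sin(phi)]);ang=t-(v@pp-16)/56
    print("t %.2f"%t,r,"ft %.1f fr %.1f fz %.1f"%(f[:2]@pp,f[:2]@u,f[2]),"actual t %.3f"%ang,"time %.1f"%s["time_s"])
    if f[:2]@pp>12.5: break
E
```

```text
t 2.07 False ft 6.0 fr -0.0 fz -0.8 actual t 2.048 time 25.4
t 2.09 False ft 10.0 fr -1.5 fz -0.8 actual t 2.052 time 25.8
t 2.11 False ft 14.5 fr -1.2 fz -3.1 actual t 2.057 time 26.2
```

The force rose to 14.5 N while the wheel moved under 0.01 rad, so it is firm. I'll back off, lift clear and check.

```bash
python3 - <<'E'
from h import *
F0=np.load("F0.npy");phi=PHI0-2.05;tz=213-4.8*2.05
p,q,_=wt(phi,53,28,tz);env.move_l(p,rot=q,rate=60)
print("off",(env.read_state()["force"]-F0).round(1))
p,q,_=wt(phi,53,28,300);r=env.move_l(p,rot=q,rate=150,f_stop=8);print(r)
env.reach((400,-150,420),quat(np.pi/2+.0)) if env.ik((400,-150,420),quat(np.pi/2)) is not None else print("noik")
s=env.read_state();print(s["time_s"],s["tool_pos"].round(0),(s["force"]-F0).round(1))
for n in("top","scene"): cv2.imwrite(f"pics/{n}10.png",viewer.camera(n))
for n,(x0,y0,x1,y1),sc in(("top",(210,112,320,218),6),("scene",(325,150,412,228),8)):
    im=cv2.imread(f"pics/{n}10.png")[y0:y1,x0:x1];cv2.imwrite(f"pics/{n}10w.png",cv2.resize(cv2.convertScaleAbs(im,alpha=1.8),None,fx=sc,fy=sc,interpolation=cv2.INTER_CUBIC))
E
```

```text
off [-1.   0.6  0. ]
False
28.8417 [ 401. -150.  420.] [-1.1  0.5  0.1]
```

View pics/top10w.png

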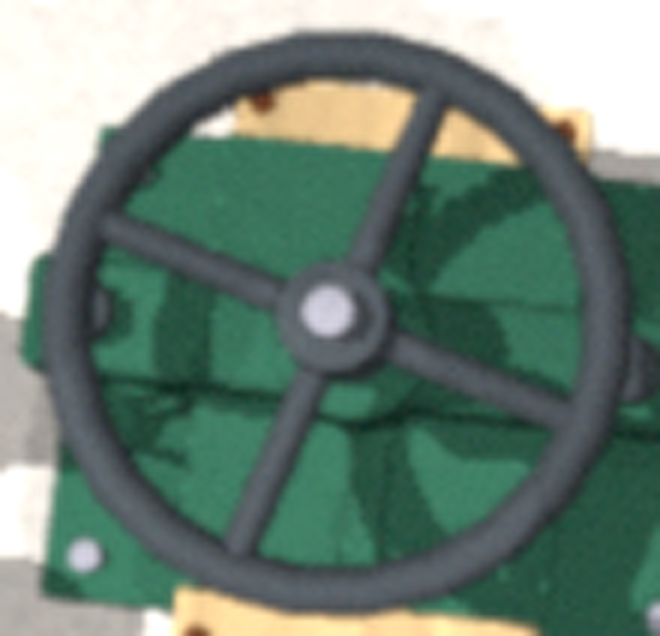

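View pics/scene10w.png

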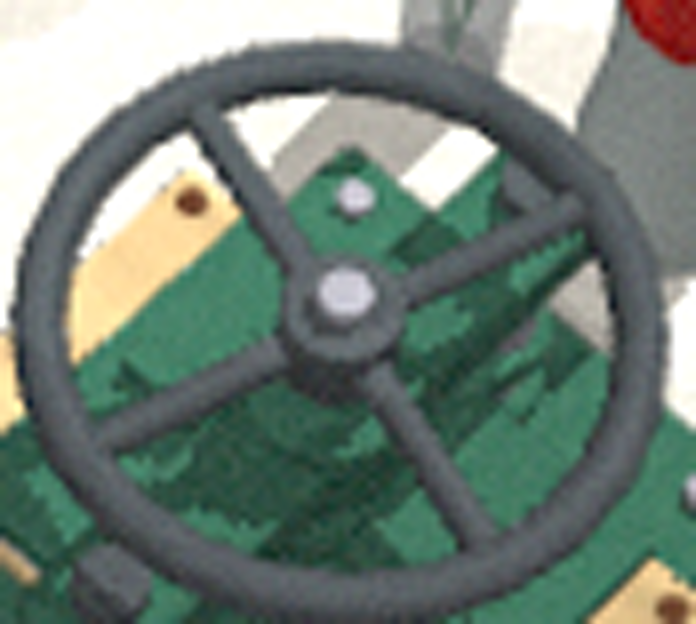

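View pics/scene10.png

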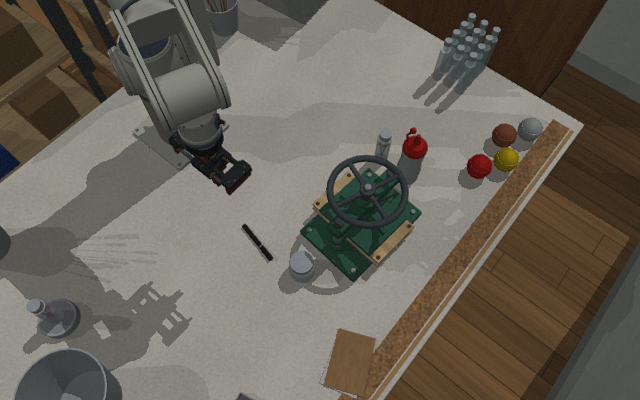

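```bash
python3 - <<'E'
from h import *
g=lambda v:(np.array(v)+.5)/6-.5+[210,112]
k=lambda v:(np.array(v)+.5)/8-.5+[325,150]
def X(a,b,c,d):
    H=lambda p:np.array([*p,1]);p=np.cross(np.cross(H(a),H(b)),np.cross(H(c),H(d)));return p[:2]/p[2]
ct=X(*[g(v) for v in((435,92),(238,552),(108,222),(572,413))]);cs=X(*[k(v) for v in((197,107),(485,545),(98,442),(580,207))])
p,e=two(ct,cs);print("hub",p.round(1),e)
w=onz("top",g((435,92)),217)[:2]-onz("top",ct,217)[:2];print("az",np.arctan2(w[1],w[0]),"expected",PHI0-2.05)
a=cv2.imread('pics/top10.png')[115:245,205:345];b=cv2.imread('pics/scene10.png')[190:290,300:430]
cv2.imwrite('pics/t10d.png',cv2.resize(cv2.convertScaleAbs(a,alpha=1.5),None,fx=4.6,fy=4.6,interpolation=cv2.INTER_CUBIC))
cv2.imwrite('pics/s10d.png',cv2.resize(cv2.convertScaleAbs(b,alpha=1.6),None,fx=6,fy=6,interpolation=cv2.INTER_CUBIC))
# bystander shift
for n in("top","scene"):
    A=cv2.imread(f"pics/{n}0.png");B=cv2.imread(f"pics/{n}10.png")
    boxes={"top":dict(vial=(165,198,192,220),squeeze=(154,150,192,184),jar=(342,175,378,212),marker=(352,225,376,280)),"scene":dict(vial=(372,127,395,150),squeeze=(398,125,430,165),jar=(286,245,318,280),marker=(238,220,276,264))}[n]
    for o,(x0,y0,x1,y1) in boxes.items():
        m=cv2.matchTemplate(B[y0-8:y1+8,x0-8:x1+8],A[y0:y1,x0:x1],cv2.TM_CCOEFF_NORMED);_,mx,_,l=cv2.minMaxLoc(m);print(n,o,"shift px",l[0]-8,l[1]-8,round(mx,2))
E
```

```text
hub [638.  103.8 219.8] 1.128380110103189
az -0.3696248604241106 expected -0.36499999999999977
top vial shift px 0 0 0.98
top squeeze shift px 0 0 0.99
top jar shift px -1 0 0.92
top marker shift px 0 0 1.0
scene vial shift px 0 0 0.97
scene squeeze shift px 0 0 0.99
scene jar shift px 0 0 0.84
scene marker shift px 0 0 1.0
```

View pics/t10d.png

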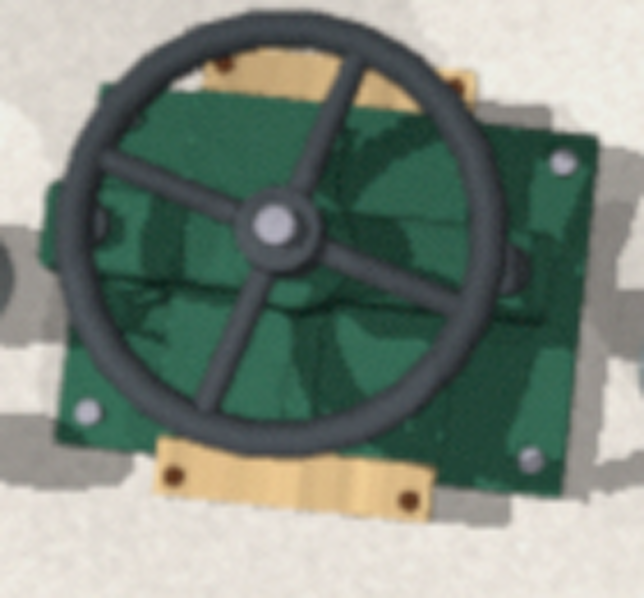

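View pics/s10d.png

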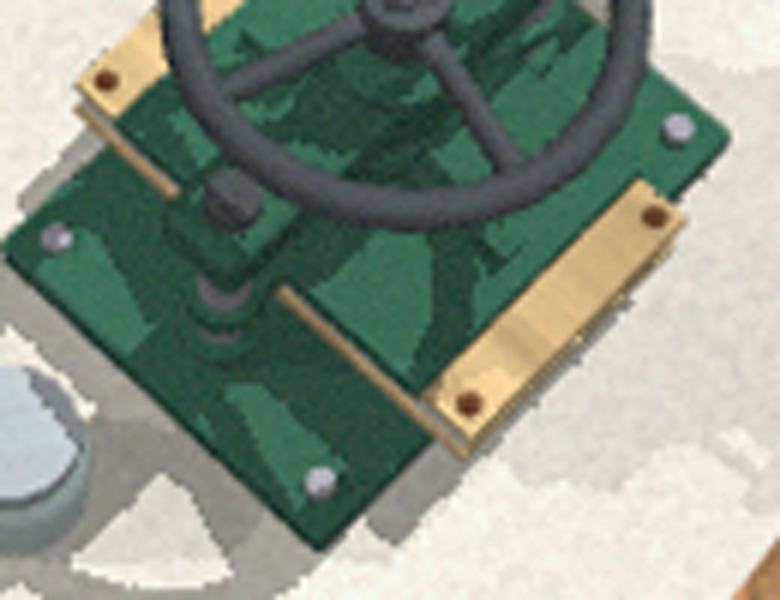

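The hub has sunk 9.4 mm in the images (9.8 expected), and the spoke azimuth matches. The absolute height reads 219.8 rather than 216, within the error I saw between views. There is time left, so I'll look directly at the platen–board seam from the front.

```bash
python3 - <<'E'
from h import *
env.reach((420,120,400),quat(np.pi))
env.reach(tipf(-200,1,100),QP); env.move_l(tipf(-200,1,30),rate=120);env.hold(.15)
im,T=snap("w11");print(env.read_state()["time_s"],T[:3,3])
c=im[200:330,180:460];cv2.imwrite("pics/w11c.png",cv2.resize(cv2.convertScaleAbs(c,alpha=1.6),None,fx=2.8,fy=2.8,interpolation=cv2.INTER_CUBIC))
for nm,a,z in(("pack front top",-125,66),("pack front bottom",-125,30),("platen lower edge gap0",-95,66),("gap4",-95,70),("platen upper, gap0",-95,80)):
    print(nm,[((proj("wrist",pw(a,l,z),T)-[180,200])*2.8).round(0) for l in(-75,-40,40,75)])
E
```

```text
34.1417 [257.63683327 136.67517576  81.7417177 ]
pack front top [array([132., 345.]), array([249., 345.]), array([519., 344.]), array([636., 344.])]
pack front bottom [array([148., 222.]), array([258., 222.]), array([510., 222.]), array([621., 222.])]
platen lower edge gap0 [array([158., 351.]), array([264., 351.]), array([505., 350.]), array([611., 350.])]
gap4 [array([156., 364.]), array([263., 364.]), array([506., 364.]), array([613., 364.])]
platen upper, gap0 [array([152., 398.]), array([261., 398.]), array([508., 397.]), array([616., 397.])]
```

View pics/w11c.png

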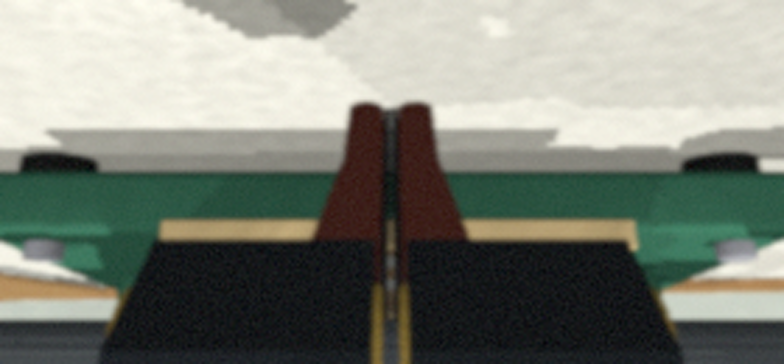

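The closed hand hides the seam, so I'll open the fingers (still clear of everything) and look between them.

```bash
python3 - <<'E'
from h import *
set_gripper(88)
im,T=snap("w12");print(env.read_state()["time_s"],T[:3,3])
c=im[200:370,220:420];cv2.imwrite("pics/w12c.png",cv2.resize(cv2.convertScaleAbs(c,alpha=1.6),None,fx=3.5,fy=3.5,interpolation=cv2.INTER_CUBIC))
for nm,a,z in(("pack front top",-125,66),("pack front bottom",-125,30),("platen lower edge gap0",-95,66),("gap4",-95,70),("platen upper, gap0",-95,80)):
    print(nm,[((proj("wrist",pw(a,l,z),T)-[220,200])*3.5).round(0) for l in(-40,40)])
E
```

```text
35.5667 [257.4234568  136.54803087  81.10117318]
pack front top [array([172., 435.]), array([509., 435.])]
pack front bottom [array([183., 281.]), array([499., 281.])]
platen lower edge gap0 [array([190., 442.]), array([492., 442.])]
gap4 [array([189., 459.]), array([493., 459.])]
platen upper, gap0 [array([186., 501.]), array([496., 501.])]
```

View pics/w12c.png

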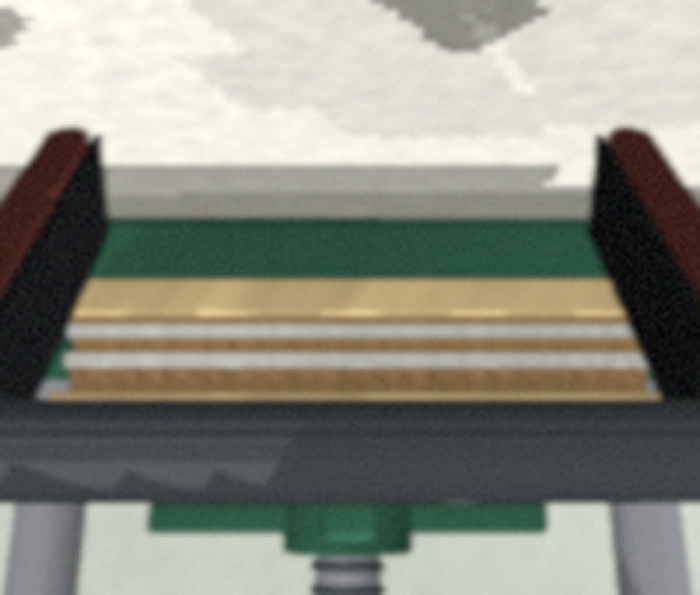

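The seam itself sits behind the gripper's crossbar (rows 400–500), but the check still works. With a 4 mm gap, a 595 px wide green platen edge would show down to row ~518. Only a narrower 103 mm green piece shows below row 500, so the platen's top is at or below z ≈ 80 and it is down on the boards. I'll retreat and hand in.

```bash
python3 - <<'E'
from h import *
env.move_l(tipf(-205,1,100),rate=150)
env.reach((400,-100,420),quat(np.pi*.75)) if env.ik((400,-100,420),quat(np.pi*.75)) is not None else env.reach((420,120,400),quat(np.pi))
env.hold(.3)
s=env.read_state();print(s["time_s"],s["tool_pos"].round(0),s["force"].round(2))
cv2.imwrite("pics/top13.png",viewer.camera("top"))
A=cv2.imread("pics/top10.png");B=cv2.imread("pics/top13.png")
for nm,(x0,y0,x1,y1) in dict(pack=(236,206,302,232),wheel=(214,114,318,214)).items():
    m=cv2.matchTemplate(B[y0-6:y1+6,x0-6:x1+6],A[y0:y1,x0:x1],cv2.TM_CCOEFF_NORMED);_,mx,_,l=cv2.minMaxLoc(m);print(nm,l[0]-6,l[1]-6,round(mx,3))
workorder.sign_off()
E
```

```text
39.7 [ 400. -100.  420.] [-0.4  -0.49 -0.56]
pack 0 0 1.0
wheel 0 0 0.998
the job is handed in; nothing more can be done
```

The boards are pressed: the pack is centred under the platen, the wheel is turned down tight, and the job was handed in at 39.7 s of the 72 s allowed.

**Boards:** I pushed the pack in with two open fingertips, squared to the press. Before the wheel was turned, both fixed cameras put its centre 0.6–0.8 mm short of the bed's centre along x. It was square to within about 0.01 rad and about 3 mm off to the left, which I left alone. The pack looked unmoved after pressing.

**Wheel:** I pushed the left spoke with the closed fingertips about 2.05 rad clockwise, until 14.5 N moved it by less than 0.01 rad. The hub sank 9.4 mm (9.8 mm expected).

**Last checks:** The hand is clear, and between the last two top pictures the pack and wheel had not moved. Image matching found the vial, squeeze bottle and marker unmoved. The jar shifted one pixel in the top view and none in the scene view, with weaker matches because shadows changed.

**Disagreements:**
- **Hub height:** it reads 219.8 mm at the end, against about 216 mm expected. I put this down to camera error, since the sink and the spoke angle both agree.
- **Platen seam:** the gripper's crossbar hid the seam in the close-up. Contact there is inferred from what could be seen (no 4 mm gap) and from the hard stop.
- **Fingertip position:** the arm's own estimate of it was about 4 mm off the camera measurement, so I centred the pack by camera.

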